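Switch the grinding-ball feed over to the other mill jar

TASK

The charging stand is set to feed the wrong mill jar. Press down the raised end of the seesaw gate so that it rocks over its pivot and rests on its other stop, then push the shutter of the feed lane fully open and leave it so: all four waiting grinding balls must run by themselves down the other chute and into the jar there. Do not touch the balls, and leave the jars and the other things on the table where they are.

Things in the scene. Friction and masses are not known exactly. Their poses are not given: they have to be found in the camera images.
- stand: Charging stand for ball-mill jars, a sheet-metal rig fixed to the table. Origin on the table below the gate's pivot; x points up the feed lane, away from the robot (within 0.25 rad of world x), y to the stand's left, z up: 'left', 'right', 'front' (-x) mean this frame. Front and rear cheek plates hold the gate: x +-34 mm, y +-48, the front one up to z 264.
- lane_lip (a point): Lower lip of the feed lane, at the middle of its floor (stand x 32, z 232 mm), above the middle of the gate. The lane is an open channel, 36 mm wide inside, sides 24 high, rising from here along +x at 15 degrees for 198 mm to a small loading pan.
- chute_left_mouth (a point): Lower end of the left chute, middle of its floor, over the left jar. Open channel 66 mm wide inside, sides 22, that starts under the gate's left end (stand y 78, z 176 mm) and falls outward at 15 degrees to here (y 193).
- chute_right_mouth (a point): The same for the right chute, over the right jar (stand y -193 mm).
- gate (a joint): Tilt of the seesaw gate, rad. Positive: right (-y) end low, feeds the right chute; negative: left (+y) end low, feeds the left chute. Stops at -0.28 and +0.28. Over-centre: it rests on a stop; about 0.8 N down on the high ear lifts it off, and once past level it falls to the other stop by itself and stays. At the start it lies on one of the stops, either one (it may take half a second to settle).
- gate_pivot (a point): Middle of the gate's level shaft (along the stand's x, z 200 mm). The gate is a steel channel, 190 mm long along y, 62 wide, pivoted here. In front of the front cheek (39 to 65 mm in front of this point) an arm carries a round weight 34 in diameter, centred 58 above the shaft; it swings with the gate.
- ear_left (a point): Centre of the top face of the left press ear: a flat tab 40 (x) by 36 (y) mm, 3 thick, on the gate's front side near its left (+y) end. In the gate: 77 mm left of the shaft, 34 above it, 51 in front of its middle. Free above and in front. 43 mm higher with this end up than down.
- ear_right (a point): The same on the right press ear, 77 mm to the right (-y) of the shaft.
- shutter (a joint): How far the feed lane's shutter is slid open, m: 0 shut (start), 0.05 fully open at its stop. Slides only to the stand's left (+y), with 1.2 N friction, and stays where left. A steel plate 46 mm wide across the lane, 67 high above the lane floor, at stand x 81; the balls wait behind it (+x side) and run once it is about 0.036 open.
- shutter_tab (a point): Middle of the right-hand (-y) face of the shutter's finger tab: an upright flange on the plate's right edge, 28 (x) by 34 mm high, 41 to 75 above the lane floor; its middle 58 above. Pushed to the left (+y). Near it the guides reach 37 and the ball tops 30 above the lane floor; free to its right and above.
- ball0_center (a point): Centre of a white alumina grinding ball, 30 in diameter, about 51 g, the first of four waiting in line in the feed lane, next to the shutter.
- ball1_center (a point): Centre of a white alumina grinding ball, 30 in diameter, about 51 g, second in the line.
- ball2_center (a point): Centre of a white alumina grinding ball, 30 in diameter, about 51 g, third in the line.
- ball3_center (a point): Centre of a white alumina grinding ball, 30 in diameter, about 51 g, fourth, the topmost in the line.
- jar_left_floor (a point): Centre of the inner floor of the left (+y) mill jar, 12 above the table: an open white porcelain jar, 160 in outer diameter, walls 7, 120 high, 1.5 kg, standing loose under the mouth of the left chute.
- jar_right_floor (a point): Centre of the inner floor of the right (-y) mill jar, 12 above the table: an open white porcelain jar, 160 in outer diameter, walls 7, 120 high, 1.5 kg, standing loose under the mouth of the right chute.
- mug: bystander: cream cast mug, 72 wide, 85 high, in front of the stand. Origin at the centre of its underside.
- cylpeb: bystander: white alumina cylinder standing on end, 32 wide, 36 high, in front of the stand. Origin at the centre of its underside.
- brush_pot: bystander: grey pot with brushes, 68 wide, 160 high with the brushes, to the left of the feed lane. Origin at the centre of its underside.
- cast_bowl: bystander: cream cast bowl, 110 wide, 50 high, to the right of the feed lane. Origin at the centre of its underside.
- scraper: bystander: scraper lying flat, 200 long, at the right front. Origin under its middle.
- mallet: bystander: rubber mallet lying to the right of the right jar, 260 long. Origin under its middle.
- tub: bystander: green plastic tub to the left of the left jar, 100 wide, 85 high. Origin at the centre of its underside.
Not all that is in view belongs to the job. What is shaped like the part that bears jar_left_floor but purple or red is not meant.

How it is judged:
By the outcome, as a careful person would: the job done as asked, in the order asked, and still so for the second after the job is handed in, with the robot touching nothing.
It also fails if it takes over 42 s, if anything falls off the work surface, if the arm or the gripper's body presses on something with over 40 N, if the wrist force passes 120 N, or if a joint passes its speed limit or range.

ROBOT

A 6-joint arm with a two-finger parallel gripper is mounted at the origin on the work surface. World frame = base frame: x ahead of the robot, y to its left, z up, the work surface at z = 0. Lengths are in m, angles in rad, forces in N, time in s.
With the tool pointing down it reaches from about 0.25 to 0.775 m from the base axis. Payload 4 kg.
Tool frame: the origin (TCP) lies at the very end of the fingers, on their centre line; the grasp point (between the pads) lies 19 mm behind it; z points along the fingers, y is the direction in which the jaws open and shut (so a half turn about z gives the same grasp; the last joint's range is limited). The gripper opens to 94 mm and grips with 3 to 60 N. Pads are 16 mm wide; open, the fingers measure 119 mm over their backs; the gripper's body (75 mm by 177 mm) begins 78 mm behind the grasp point.
Start: joints at [-1.4, 0.087, 1.371, -0, 1.684, -0.103], TCP at [0.149, -0.53, 0.206] pointing down, gripper open.
Joint ranges: [-3.1, 3.1], [-0.76, 2.03], [0.27, 2.55], [-1.08, 4.22], [0.17, 2.65], [-2.57, 2.57]. Speed limits (rad/s): [2.79, 2.79, 3.14, 3.14, 3.14, 3.14].

INTERFACE

Orientations are given as [roll, pitch, yaw] about the fixed x, y, z axes, in that order (R = Rz(yaw) Ry(pitch) Rx(roll)).
In Python, from bench import robot, cams, models gives the robot as it stands.
- The arm moves only by the tool step_arm, never from a script. Its argument "series" is a list of rows, each a list of 5 numbers: the gripper command: -1 is shut, 1 is fully open, values between are in proportion, then the shift along the tool's x, y, z in mm, then the turn about the tool's z in degrees. A call has 1 to 20 rows; each row is the pose to reach, as a shift and turn from the pose commanded when the call began, along the tool's axes at that moment; what a row does not reach only later rows make up. A row lasts 1/8 s, in which the tool goes at most 62.5 mm and 10.7 degrees, less where a joint would pass 70% of its speed; a pose out of reach is approached as far as the arm can. A call with a gripper value outside its range is refused whole. The fingers move at their own pace and stop on an object; the grip force is fixed at half the most. Time passes only in rows, so rows that repeat a pose let the fingers close. It gives the time, the measured TCP pose, the force and the opening at its end, in the units of the state.
- robot.get_obs(): the state, without advancing time (a new reading comes with each control period).
- cams.snapshot(name): name is "scene" or "top" or "wrist"; returns a dict with "pixels" (420x560x3 uint8, red, green, blue), "fov_y" (degrees; the focal length in pixels is half the picture's height over the tangent of half this angle, whatever the lens; pixels are square), "cx", "cy" (the principal point, pixels), "R" (3x3) and "t" (3): a world point X has camera coordinates R X + t. Camera axes: x right, y down, z forward; pixel columns grow to the right and rows downward; lengths in m; the calibration is good to about 2 mm. A picture is of the moment at which its call begins. There is no depth.
- robot.close_job(): hands the job in, once; it reports no verdict.
Trained networks look in a picture, given as the dict that the camera call returned (one of the last four; its "shot" number tells which), for a name from the list of things; names that differ only in an ending like _2 or _b are one class to them, and where a whole thing is asked for, a point or a joint stands for the part that bears it (a point fixed in the world has none). Each returns a list of dicts, best first, with "p" (0 to 1); they miss things now and then, are a little off and sometimes report something else, mostly with a low value. They report only what shows in the picture. A call takes as long as a camera call. They do not tell look-alikes from the thing itself.
- models.find_in(picture, label): "position" ([x, y, z] in m, in world coordinates, good to about 4 mm: the middle of the surface that is visible of it).
- models.pinpoint(picture, label): "position" ([x, y, z] in m, in world coordinates, good to about 4 mm: a listed point, or the origin of a listed thing).
The state is a dict: "time": time; "joint_positions": joint angles; "qvel": joint speeds; "joint_torque": joint torques, N m; "tool_pos": TCP position; "ee_rot": TCP orientation; "wrist_force": force on the tool from outside, world axes, zero at the start; "wrist_torque": the same for the moment, N m; "width": finger opening in m.
Only numpy, scipy, OpenCV 4.12 (cv2) and the standard library are available. Lean on these libraries where they do the work, as an engineer would, in place of code of your own. Each camera call takes 0.05 s, during which the arm holds its last target. There are 200 camera calls.

## Working session

There is one attempt and no reset: what is moved stays moved. The work goes in short steps, Python scripts to look and compute and a tool call to move; the robot and the scene stay as the last step left them, time stands still between calls to the robot, and variables do not carry over. Pictures are saved under pics/ and viewed, about 8 in all and at most 12, crops included, and the job is handed in when it is done.

Besides the shell and the picture viewer there is one more tool, called as a command line: name --pt "numbers of a row" for each row, then --argument value for the rest. step_arm: Moves the arm, as the interface text tells. Its arguments: {"type":"object","properties":{"series":{"type":"array","items":{"type":"array","items":{"type":"number"}}}},"required":["series"]}

```bash
mkdir -p pics; cat > h.py <<'E'
from bench import robot, cams, models
import numpy as np, cv2
def snap(n,f=None):
    s=cams.snapshot(n)
    if f: cv2.imwrite(f'pics/{f}.png',cv2.cvtColor(s['pixels'],cv2.COLOR_RGB2BGR))
    return s
def pts(s,ls):
    for l in ls:
        r=models.pinpoint(s,l)
        print(l,[(np.round(np.array(d['position'])*1000).astype(int).tolist(),round(d['p'],2)) for d in r[:2]])
E
python3 - <<'E'
from h import *
o=robot.get_obs();print(o['time'],o['tool_pos'],o['ee_rot'])
L="stand lane_lip chute_left_mouth chute_right_mouth gate_pivot ear_left ear_right shutter_tab ball0_center ball3_center jar_left_floor jar_right_floor".split()
for n in('scene','top'):
    s=snap(n,n+'0');print(n);pts(s,L if n=='scene' else L+['mug','brush_pot','cylpeb'])
E
```

```text
0.0 [ 0.14861479 -0.52897696  0.20430605] [-3.13941252e+00 -2.55741315e-04  2.73798181e-01]
scene
stand [([507, 47, -2], 0.58)]
lane_lip [([539, 36, 232], 0.83), ([307, -425, 1], 0.51)]
chute_left_mouth [([542, 239, 143], 0.64)]
chute_right_mouth [([461, -136, 146], 0.83), ([533, 448, -2], 0.75)]
gate_pivot [([506, 51, 199], 0.76)]
ear_left [([472, 127, 254], 0.76)]
ear_right [([440, -24, 210], 0.67), ([684, 8, 286], 0.35)]
shutter_tab [([581, 6, 301], 0.56), ([506, 47, 0], 0.32)]
ball0_center [([600, 29, 267], 0.55)]
ball3_center [([685, 9, 286], 0.69), ([460, -139, 148], 0.33)]
jar_left_floor [([556, 292, 14], 0.86), ([780, 358, 13], 0.86)]
jar_right_floor [([452, -186, 14], 0.84), ([578, 8, 304], 0.55)]
top
stand [([509, 46, 0], 0.86), ([722, 174, 2], 0.7)]
lane_lip [([541, 44, 235], 0.79)]
chute_left_mouth [([546, 238, 144], 0.74)]
chute_right_mouth [([467, -138, 149], 0.96), ([655, -146, 2], 0.67)]
gate_pivot [([506, 49, 196], 0.83), ([438, -22, 211], 0.68)]
ear_left [([466, 124, 252], 0.59)]
ear_right [([436, -21, 211], 0.79)]
shutter_tab [([580, 5, 298], 0.44)]
ball0_center [([601, 27, 265], 0.59), ([312, -426, 1], 0.39)]
ball3_center [([684, 9, 292], 0.4)]
jar_left_floor [([250, 258, 11], 0.82), ([780, 354, 7], 0.71)]
jar_right_floor [([460, -189, 9], 0.92)]
mug [([363, 112, -3], 0.81)]
brush_pot [([715, 174, 0], 0.75)]
cylpeb [([352, -29, 2], 0.39), ([467, -139, 149], 0.3)]
```

View pics/scene0.png

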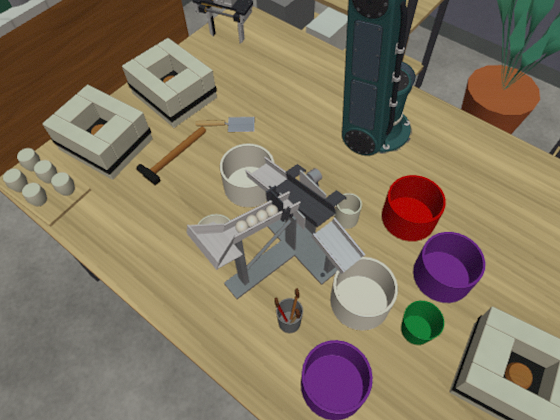

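View pics/top0.png

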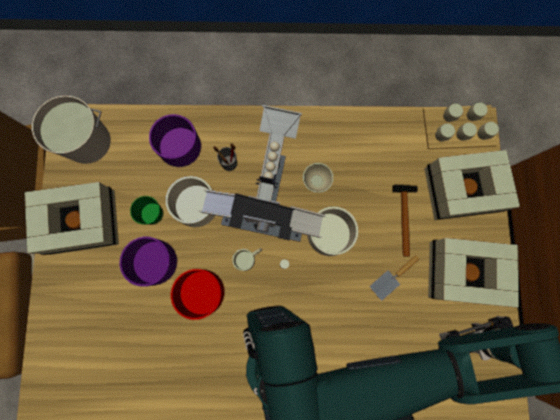

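The scene picture shows the stand in the middle (gate near 305,200), with the left ear end raised and the mug and jars clear of my path. The top picture shows the two white jars under the chutes at (190,200) and (332,232). The gate feeds right, with the left ear at z of about 253 mm and the right at 210, so I press the left ear. The stand's yaw is about -0.21.

step_arm --pt "-1 0 0 -60 0" --pt "-1 0 0 -120 0" --pt "-1 0 0 -150 0" --pt "-1 490 -548 -150 28" --pt "-1 490 -548 -150 28" --pt "-1 490 -548 -150 28" --pt "-1 490 -548 -150 28" --pt "-1 490 -548 -150 28" --pt "-1 490 -548 -150 28" --pt "-1 490 -548 -150 28" --pt "-1 490 -548 -150 28" --pt "-1 490 -548 -150 28" --pt "-1 490 -548 -150 28" --pt "-1 490 -548 -150 28" --pt "-1 490 -548 -150 28" --pt "-1 490 -548 -150 28" --pt "-1 490 -548 -150 28" --pt "-1 490 -548 -150 28" --pt "-1 490 -548 -150 28" --pt "-1 490 -548 -150 28"

```text
time: 3.95
tool_pos: [0.4721, 0.1298, 0.3558]
ee_rot: [-3.141, -0.001, -0.216]
wrist_force: [-0.5, -0.3, -0.2]
width: 0.0004
```

```bash
python3 - <<'E'
from h import *
o=robot.get_obs();print(o['time'],o['tool_pos'],o['ee_rot'],o['wrist_force'])
for n in('scene','wrist','top'):
    s=snap(n,n+'1');print(n);pts(s,"gate_pivot ear_left ear_right shutter_tab chute_left_mouth".split())
a=[cv2.imread(f'pics/{n}1.png') for n in('scene','wrist')]
cv2.imwrite('pics/c1.png',cv2.resize(np.hstack([a[0][100:320,180:460],cv2.resize(a[1],(293,220))]),None,fx=1.35,fy=1.35))
E
```

```text
3.95 [0.4721439  0.12980879 0.35584924] [-3.14145472e+00 -7.75508591e-04 -2.16244293e-01] [-0.47837655 -0.31796909 -0.16114076]
scene
gate_pivot [([503, 50, 200], 0.83)]
ear_left [([470, 125, 253], 0.61), ([542, 238, 143], 0.28)]
ear_right [([436, -20, 209], 0.7)]
shutter_tab [([581, 7, 305], 0.64), ([504, -462, 0], 0.47)]
chute_left_mouth [([541, 239, 144], 0.58), ([581, 8, 303], 0.48)]
wrist
gate_pivot [([506, 49, 200], 0.72)]
ear_left [([469, 122, 253], 0.81), ([363, 110, -3], 0.52)]
ear_right [([434, -22, 212], 0.91)]
shutter_tab [([580, 8, 305], 0.85)]
chute_left_mouth [([541, 232, 146], 0.8), ([599, 26, 265], 0.23)]
top
gate_pivot [([506, 47, 196], 0.97), ([310, -425, 2], 0.58)]
ear_left [([472, 124, 251], 0.87)]
ear_right [([438, -22, 213], 0.94), ([561, 289, 11], 0.71)]
shutter_tab [([579, 7, 298], 0.67), ([561, 292, 12], 0.28)]
chute_left_mouth [([459, -191, 10], 0.6)]
```

View pics/c1.png

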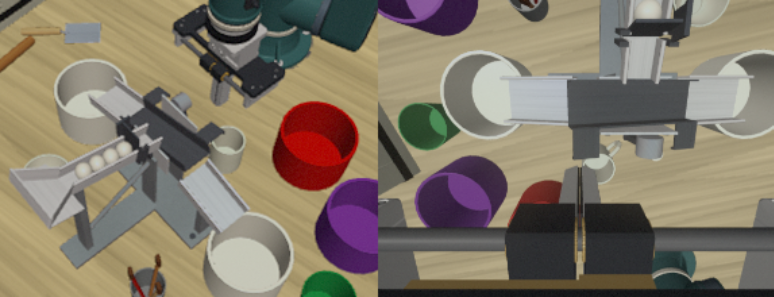

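The crop shows the four balls waiting and the left ear raised, with the shut fingers above it. Pressing now.

step_arm --pt "-1 0 0 50 0" --pt "-1 0 0 90 0" --pt "-1 0 0 98 0" --pt "-1 0 0 104 0" --pt "-1 0 0 110 0" --pt "-1 0 0 116 0" --pt "-1 0 0 122 0" --pt "-1 0 0 128 0" --pt "-1 0 0 134 0" --pt "-1 0 0 139 0" --pt "-1 0 0 139 0"

```text
time: 6.22
tool_pos: [0.4721, 0.1305, 0.2159]
ee_rot: [3.141, 0.001, -0.215]
wrist_force: [-0.2, -0.4, 0.0]
width: 0.0005
```

step_arm --pt "-1 0 0 -30 0" --pt "-1 0 0 -90 0" --pt "-1 0 0 -150 0" --pt "-1 0 0 -150 0" --pt "-1 0 0 -150 0"

```text
time: 6.85
tool_pos: [0.4723, 0.1305, 0.3661]
ee_rot: [3.141, 0.0, -0.215]
wrist_force: [-0.1, -0.4, -0.3]
width: 0.0005
```

```bash
python3 - <<'E'
from h import *
o=robot.get_obs();print(o['time'],o['tool_pos'],o['ee_rot'],o['wrist_force'])
for n in('scene','wrist','top'):
    s=snap(n,n+'2');print(n);pts(s,"ear_left ear_right shutter_tab".split())
a=[cv2.imread(f'pics/{n}2.png') for n in('scene','wrist')]
cv2.imwrite('pics/c2.png',cv2.resize(np.hstack([a[0][100:320,180:460],cv2.resize(a[1],(293,220))]),None,fx=1.35,fy=1.35))
E
```

```text
6.85 [0.47233444 0.13054747 0.36610281] [ 3.14146188e+00  1.65187721e-05 -2.14945713e-01] [-0.10768635 -0.39855962 -0.34747156]
scene
ear_left [([473, 144, 215], 0.97)]
ear_right [([441, -2, 254], 0.95)]
shutter_tab [([579, 8, 301], 0.65), ([540, 37, 232], 0.18)]
wrist
ear_left [([472, 138, 214], 0.73), ([444, -4, 254], 0.6)]
ear_right [([444, -5, 256], 0.82)]
shutter_tab [([580, 7, 303], 0.97)]
top
ear_left []
ear_right [([442, -4, 253], 0.82)]
shutter_tab [([600, 29, 265], 0.7), ([582, 6, 299], 0.5)]
```

View pics/c2.png

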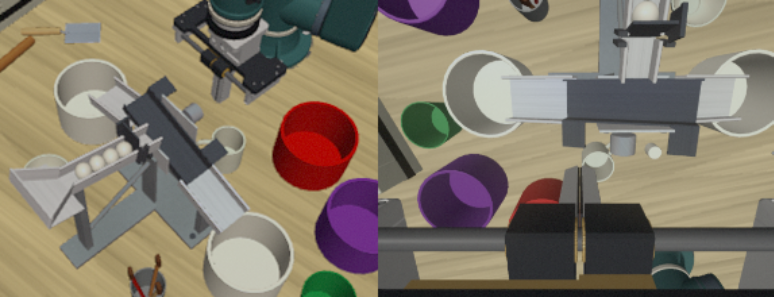

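The crop shows the gate rocked over: the left end is low (ear z of about 214 mm), the right is high, and the balls are still waiting. Next I go to the right of the shutter tab.

step_arm --pt "-1 133 137 0 0" --pt "-1 133 137 0 0" --pt "-1 133 137 0 0" --pt "-1 133 137 0 0" --pt "-1 133 137 0 0" --pt "-1 133 137 40 0" --pt "-1 133 137 71 0" --pt "-1 133 137 71 0" --pt "-1 133 137 71 0"

```text
time: 8.57
tool_pos: [0.5731, -0.0306, 0.2978]
ee_rot: [-3.141, -0.003, -0.213]
wrist_force: [-0.4, -0.6, 0.3]
width: 0.0008
```

```bash
python3 - <<'E'
from h import *
for n in('scene','wrist'):
    s=snap(n,n+'3');print(n);pts(s,"shutter_tab ear_left".split())
a=[cv2.imread(f'pics/{n}3.png') for n in('scene','wrist')]
cv2.imwrite('pics/c3.png',cv2.resize(np.hstack([a[0][100:320,180:460],cv2.resize(a[1],(293,220))]),None,fx=1.35,fy=1.35))
E
```

```text
scene
shutter_tab [([582, 6, 305], 0.74)]
ear_left [([474, 146, 211], 0.86)]
wrist
shutter_tab [([581, 8, 303], 0.58), ([658, 16, 280], 0.17)]
ear_left [([505, 47, 200], 0.5)]
```

View pics/c3.png

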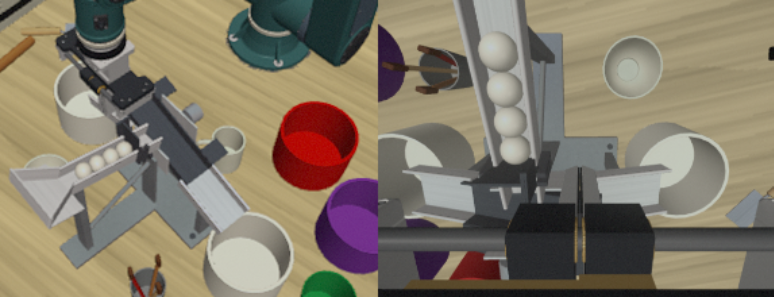

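The crop shows the fingers to the right of the tab at (575,200), with the balls untouched. Now I push left.

step_arm --pt "-1 0 -12 0 0" --pt "-1 0 -20 0 0" --pt "-1 0 -28 0 0" --pt "-1 0 -35 0 0" --pt "-1 0 -42 0 0" --pt "-1 0 -49 0 0" --pt "-1 0 -56 0 0" --pt "-1 0 -62 0 0" --pt "-1 0 -67 0 0" --pt "-1 0 -71 0 0" --pt "-1 0 -74 0 0"

```text
time: 10.25
tool_pos: [0.5889, 0.0409, 0.2954]
ee_rot: [3.142, 0.0, -0.215]
wrist_force: [-0.8, -1.1, 0.4]
width: 0.0004
```

```bash
python3 - <<'E'
from h import *
for n in('scene','wrist'):
    s=snap(n,n+'4');print(n);pts(s,"shutter_tab ball0_center ball3_center".split())
a=[cv2.imread(f'pics/{n}4.png') for n in('scene','wrist')]
cv2.imwrite('pics/c4.png',cv2.resize(np.hstack([a[0][100:320,180:460],cv2.resize(a[1],(293,220))]),None,fx=1.35,fy=1.35))
E
```

```text
scene
shutter_tab [([588, 52, 301], 0.74), ([540, 38, 230], 0.53)]
ball0_center []
ball3_center [([545, 241, 146], 0.21)]
wrist
shutter_tab [([590, 52, 305], 0.58)]
ball0_center []
ball3_center [([542, 41, 246], 0.6)]
```

View pics/c4.png

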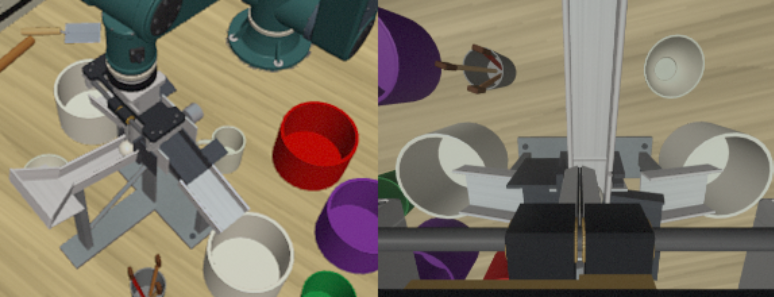

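The crop shows the balls running, with one at (125,148) near the lip. The wrist force is only friction, so the shutter is not at its stop yet. I'll push a little more.

step_arm --pt "-1 0 -1 0 0" --pt "-1 0 -2 0 0" --pt "-1 0 -3 0 0" --pt "-1 0 -3 0 0"

```text
time: 11.15
tool_pos: [0.5895, 0.0436, 0.2956]
ee_rot: [3.141, -0.0, -0.215]
wrist_force: [0.2, -0.3, 0.2]
width: 0.0005
```

step_arm --pt "-1 0 -1 0 0" --pt "-1 0 -2 0 0" --pt "-1 0 -3 0 0" --pt "-1 0 -3 0 0"

```text
time: 11.65
tool_pos: [0.5898, 0.0451, 0.2956]
ee_rot: [3.139, -0.0, -0.217]
wrist_force: [-1.3, -5.5, 0.5]
width: 0.0006
```

```bash
python3 - <<'E'
from h import *
print(robot.get_obs()['wrist_force'])
for n in('scene','wrist','top'):
    s=snap(n,n+'5');print(n);pts(s,"shutter_tab ball0_center ball3_center ear_left".split())
a=[cv2.imread(f'pics/{n}5.png') for n in('scene','wrist')]
cv2.imwrite('pics/c5.png',cv2.resize(np.hstack([a[0][100:320,180:460],cv2.resize(a[1],(293,220))]),None,fx=1.35,fy=1.35))
E
```

```text
[-1.34992058 -5.50940561  0.54096494]
scene
shutter_tab [([592, 56, 304], 0.63), ([536, 448, 1], 0.56)]
ball0_center []
ball3_center [([564, 294, 26], 0.48)]
ear_left [([477, 143, 210], 0.63)]
wrist
shutter_tab [([591, 58, 305], 0.94)]
ball0_center [([595, 333, 26], 0.92)]
ball3_center [([650, -146, 2], 0.71), ([564, 294, 25], 0.52)]
ear_left []
top
shutter_tab [([591, 58, 301], 0.54)]
ball0_center [([596, 336, 28], 0.64), ([355, -30, 2], 0.54)]
ball3_center [([509, 46, 196], 0.64), ([560, 292, 28], 0.56)]
ear_left [([351, -28, -2], 0.21)]
```

View pics/c5.png

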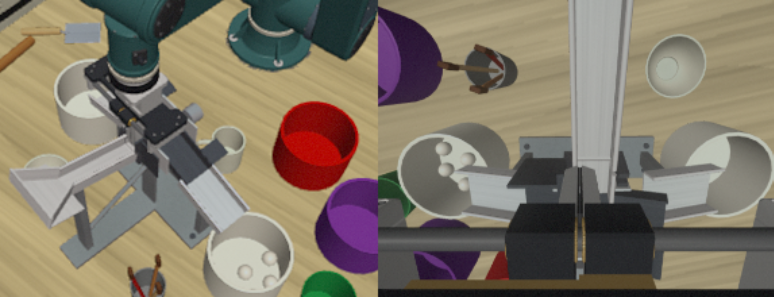

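The wrist view shows four balls in the left jar, around (450,160). The force rose to 5.6 N with the tool stalled, so the shutter is at its stop. Backing off and rising.

step_arm --pt "-1 0 10 0 0" --pt "-1 0 30 0 0" --pt "-1 0 40 0 0" --pt "-1 0 40 -50 0" --pt "-1 0 40 -110 0" --pt "-1 0 40 -110 0" --pt "-1 0 40 -110 0" --pt "-1 0 40 -110 0"

```text
time: 13.4
tool_pos: [0.5813, 0.0073, 0.403]
ee_rot: [3.141, 0.004, -0.215]
wrist_force: [0.5, 0.1, 0.6]
width: 0.0005
```

```bash
python3 - <<'E'
from h import *
for n in('scene','wrist'):
    s=snap(n,n+'6');print(n);pts(s,"shutter_tab ball0_center ear_left ear_right jar_left_floor jar_right_floor".split())
a=[cv2.imread(f'pics/{n}6.png') for n in('scene','wrist')]
cv2.imwrite('pics/c6.png',cv2.resize(np.hstack([a[0][100:320,180:460],cv2.resize(a[1],(293,220))]),None,fx=1.35,fy=1.35))
E
```

```text
scene
shutter_tab [([592, 54, 302], 0.66)]
ball0_center [([720, 179, -2], 0.43)]
ear_left [([476, 148, 213], 0.68), ([507, 51, 1], 0.52)]
ear_right []
jar_left_floor [([359, 430, 16], 0.84), ([556, 290, 12], 0.7)]
jar_right_floor [([455, -182, 13], 0.82), ([440, -2, 254], 0.53)]
wrist
shutter_tab [([591, 55, 305], 0.88)]
ball0_center [([596, 333, 26], 0.74), ([563, 296, 25], 0.62)]
ear_left [([475, 140, 211], 0.67)]
ear_right [([651, -144, 2], 0.4)]
jar_left_floor [([356, 425, 7], 0.85), ([780, 356, 16], 0.66)]
jar_right_floor [([457, -191, 12], 0.75), ([316, -420, 0], 0.62)]
```

View pics/c6.png

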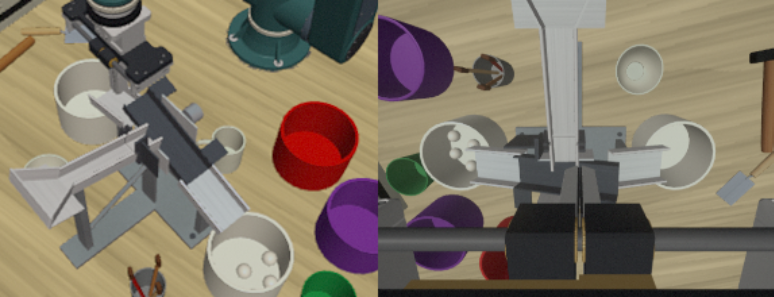

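The crop shows the shutter open, the gate with its left end low, four balls in the left jar, and the arm clear. Handing in.

```bash
python3 -c "
from h import *
print(robot.close_job())"
```

```text
the job is handed in; nothing more can be done
None
```

The job is done and handed in at about 13.5 s. I pressed the raised left ear so the gate rocked over to feed left. Then I pushed the shutter left to its stop, and all four balls ran down the left chute by themselves.

**Last checks:**
- **Balls:** the final wrist picture shows four balls in the left jar, with the lane and the right jar empty.
- **Gate:** it rests left end low, with the left ear at z of about 211–213 mm.
- **Shutter:** the tab moved about 50 mm and stayed there after I backed off. At the stop the force rose to about 5.6 N, the highest I read.
- **Surroundings:** the arm stands clear, and the jars and the other things in view look unmoved. I did not measure each of the other things again.

**Disagreements:** the networks gave some false hits, such as the red and purple look-alike jars, so I went by the pictures. In the last scene-camera picture only three balls show; the wrist view shows all four.

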